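Snap the vent weight onto the pressure cooker

TASK

The pressure cooker is shut and ready to come up to pressure: pick up its vent weight by the loop, set it over the tall vent stem on the lid and press it straight down, past the click, until it is fully home on its seat. Press firmly but do not ram it, leave the other things on the table where they are, and finish while you are still holding the weight pressed down on its seat.

Things in the scene. Friction and masses are not known exactly. Their poses are not given: they have to be found in the camera images.
- weight: Vent weight: upright hollow steel cylinder, 37 mm across, 42 mm tall, with a black loop on top; 72 mm tall in all, 0.1 to 0.17 kg. Stands on the table at the start. Origin: centre of its underside; z up its axis; the loop's flat lies along its x. Its bore is open below: a 20 mm wide lip at the mouth, 34 mm deep.
- weight_loop: The black arched finger loop on top of the weight, fixed to it, same origin and axes as the weight: 33 mm wide along x, 10 mm thick along y (pinch it across this, from above), from 42 to 72 mm above the weight's underside, with a 17 mm wide opening.
- cooker: Closed pressure cooker, plain steel, 212 mm across, domed lid locked on, lid top 118 mm high; does not move. Origin: centre of its underside. A black double handle reaches out 255 mm along its +y, a short black grip 127 mm along -y, both below 112 mm. On the lid: the tall vent stem at y = -40 mm and a low safety valve (128 mm high) at x = 42, y = 12 mm, not used.
- vent_seat (a point): Point on the vent stem's axis, on top of the 28 mm wide steel collar that is the weight's seat, 124 mm above the table; z up. Four ball-shaped spring catches stand out of the stem 7 mm above it, to 24 mm across: the weight's lip meets them 11 mm above the seat, needs a push of about 8 to 12 N to spring past, then snaps down to the seat and is held. Any turn about the axis will do.
- vent_tip (a point): Tip of the vent stem, on its axis, 30 mm above the seat. The upright steel stem is 16 mm thick and tapers to 7 mm over its top 8 mm, which guides the weight's bore onto it.
- kitchen_timer: Bystander: round white and red clockwork kitchen timer, 62 mm wide, 54 mm tall. Origin: centre of its underside.
- red_onion: Bystander: a red onion, 64 mm wide, 71 mm tall. Origin: centre of its underside.
- garlic_bulb: Bystander: a garlic bulb, 56 mm. Origin: centre of its underside.
- shaker: Bystander: glass shaker with white cap, 62 mm wide, 127 mm tall. Origin: centre of its underside.
- pepper_jar: Bystander: small spice jar with dark cap, 44 mm wide, 105 mm tall. Origin: centre of its underside.
- sauce_tub: Bystander: white sauce tub, 120 mm wide, 72 mm tall. Origin: centre of its underside.

How it is judged:
By the outcome, as a careful person would: the job done as asked, in the order asked, and still so for the second after the job is handed in, while the arm keeps its last pose, push and grip.
It also fails if it takes over 51 s, if anything falls off the work surface, if the arm or the gripper's body presses on something with over 40 N, if the wrist force passes 120 N, or if a joint passes its speed limit or range.

ROBOT

A 6-joint arm with a two-finger parallel gripper is mounted at the origin on a cart in front of the work surface, level with it; the furniture and walls round the work are solid. World frame = base frame: x ahead of the robot, y to its left, z up, the work surface at z = 0. Lengths are in m, angles in rad, forces in N, time in s.
With the tool pointing down it reaches from about 0.3 to 0.85 m from the base axis. Payload 4.2 kg.
Tool frame: the origin (TCP) lies between the finger pads; the fingertips stand 11 mm ahead of it and the grasp point (between the pads) lies 8 mm behind it (ctrl.tips_ahead is the distance from the TCP to the fingertips, in m); z points along the fingers, y is the line along which they close (so a half turn about z gives the same grasp; the last joint's range is limited). The gripper opens to 91 mm and grips with 3 to 60 N. Pads are 32 mm wide; open, the fingers measure 118 mm over their backs; the gripper's body (76 mm by 178 mm) begins 60 mm behind the grasp point.
Start: joints at [1.081, 0.32, 1.565, -0, 1.257, -0.02], TCP at [0.26, 0.513, 0.225] pointing down, gripper open.
Joint ranges: [-3.11, 3.11], [-0.84, 2.01], [0.21, 2.61], [-1.34, 4.49], [0.05, 2.63], [-2.56, 2.56]. Speed limits (rad/s): [2.57, 2.57, 3.14, 3.14, 3.14, 3.14].

INTERFACE

Orientations are given as a unit quaternion [x, y, z, w].
In Python, from workcell import ctrl, camrig, workorder gives the robot as it stands (ctrl), with the cameras (camrig) and the job (workorder).
- The arm moves only by the shell command python3 shift.py 'ROWS' [OPENING]. ROWS is rows parted by semicolons, their numbers by spaces, 1 to 20 of them, each of 6 numbers: dx, dy, dz in m, then a rotation vector rx, ry, rz in rad; each row shifts and turns the commanded pose from where the row before left it, along the tool's axes as they then stand; what a row does not reach is not made up. A row lasts 1/10 s, in which the tool goes at most 0.05 m and 0.15 rad, less where a joint would pass 70% of its speed; a pose out of reach is approached as far as the arm can. OPENING is the finger opening in m, set as the command begins (- or left out keeps the last). The fingers move at their own pace and stop on an object; the grip force is fixed at half the most. Time passes only in rows, so rows that do not move let the fingers close. It prints the time, the measured TCP pose, the force, the opening and the grip force at its end.
- ctrl.read_state(): the state, without advancing time (a new reading comes with each control period).
- camrig.snapshot(name): name is "scene" or "side" or "wrist"; returns the picture (420x560x3 uint8, blue, green, red); there is no depth.
- camrig.camera_params(name): a dict with "fx", "fy", "cx", "cy" (pixels), "origin" and "attitude" of the camera in the world; the wrist camera has in their place "mount" (4x4, takes a point from camera to tool coordinates, whose origin is the TCP and whose axes are the flange's). Camera axes: x right, y up, looking along -z (the intrinsics and any distortion apply to the point x, -y, -z); pixel columns grow to the right and rows downward; lengths in m; the calibration is good to about 2 mm. A picture is of the moment at which its call begins: read the wrist's pose just before it. camera_params takes no time and is no camera call.
- workorder.hand_in(): hands the job in; it is judged then, once.
The state is a dict: "clock": time; "qpos": joint angles; "dq": joint speeds; "joint_efforts": joint torques, N m; "position": TCP position; "ee_rot": TCP orientation; "ft_force": force on the tool from outside, world axes, zero at the start; "ft_torque": the same for the moment, N m; "finger_gap": finger opening in m; "finger_force": force on a finger pad.
Only numpy, scipy, OpenCV 4.12 (cv2) and the standard library are available. Lean on these libraries where they do the work, as an engineer would, in place of code of your own. Each camera call takes 0.05 s, during which the arm holds its last target. There are 200 camera calls.

## Working session

There is one attempt and no reset: what is moved stays moved. The work goes in short steps, Python scripts to look and compute and a shell command to move; the robot and the scene stay as the last step left them, time stands still between calls to the robot, and variables do not carry over. Pictures are saved under pics/ and viewed, at most 10 in all, crops included, and the job is handed in when it is done.

```bash
ls; mkdir -p pics; python3 - <<'E'
from workcell import ctrl, camrig, workorder
import cv2,numpy as np
for n in("scene","side","wrist"):
    print(n,{k:np.round(v,4).tolist() for k,v in camrig.camera_params(n).items()})
a=camrig.snapshot("scene");b=camrig.snapshot("side");w=camrig.snapshot("wrist")
for n,i in(("scene",a),("side",b),("wrist",w)): cv2.imwrite(f"pics/{n}0.png",i)
s=ctrl.read_state();print(s["clock"],s["position"],s["ee_rot"],s["ft_force"],s["finger_gap"])
E
```

```text
pics
shift.py
workcell.py
scene {'fx': 454.201, 'fy': 454.201, 'cx': 281.4502, 'cy': 207.1242, 'origin': [0.1513, -0.9675, 0.919], 'attitude': [0.4066, -0.0919, -0.1953, 0.8877]}
side {'fx': 485.2936, 'fy': 485.2936, 'cx': 274.6897, 'cy': 212.9974, 'origin': [0.5056, -1.1605, 0.867], 'attitude': [0.4582, -0.0018, -0.0255, 0.8885]}
wrist {'fx': 356.0415, 'fy': 356.0415, 'cx': 282.2134, 'cy': 208.9491, 'mount': [[-0.0008, 0.9682, 0.2503, 0.0698], [1.0, 0.0007, 0.0005, -0.0006], [0.0003, 0.2503, -0.9682, -0.1602], [0.0, 0.0, 0.0, 1.0]]}
0.15 [0.26011858 0.51240519 0.22434045] [ 2.32733452e-01  9.72540355e-01 -6.08676258e-04 -1.65857193e-04] [ 0.21467497  0.29335004 -0.60445387] 0.09112549165449942
```

View pics/scene0.png

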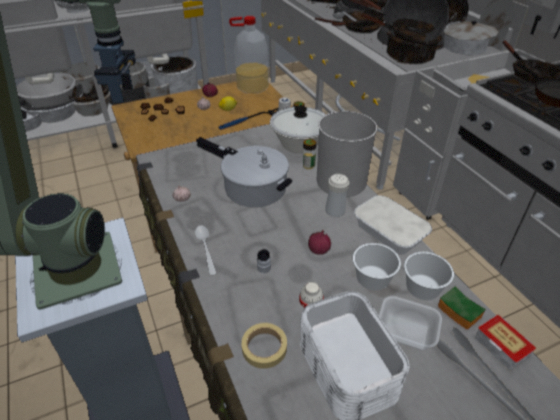

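View pics/side0.png

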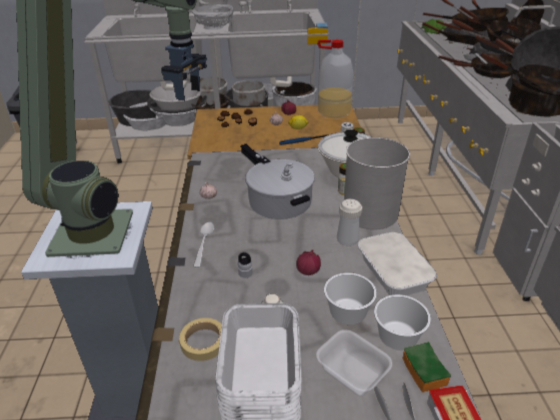

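The weight stands at scene (263,260) and side (245,264). The cooker is at scene (255,175) and side (280,188), with its vent stem at about scene (264,160) and side (287,172). I'll enlarge these areas.

```bash
python3 - <<'E'
import cv2,numpy as np
a=cv2.imread("pics/scene0.png");b=cv2.imread("pics/side0.png")
def c(i,x,y,w,h,k): return cv2.resize(i[y:y+h,x:x+w],None,fx=k,fy=k,interpolation=cv2.INTER_CUBIC)
top=np.hstack([c(a,240,140,50,38,8),c(b,262,155,50,38,8)])
bot=np.hstack([c(a,240,240,50,37,8),c(b,222,244,50,37,8)])
cv2.imwrite("pics/crop1.png",np.vstack([top,bot])[:600])
E
```

```text
(no output)
```

View pics/crop1.png

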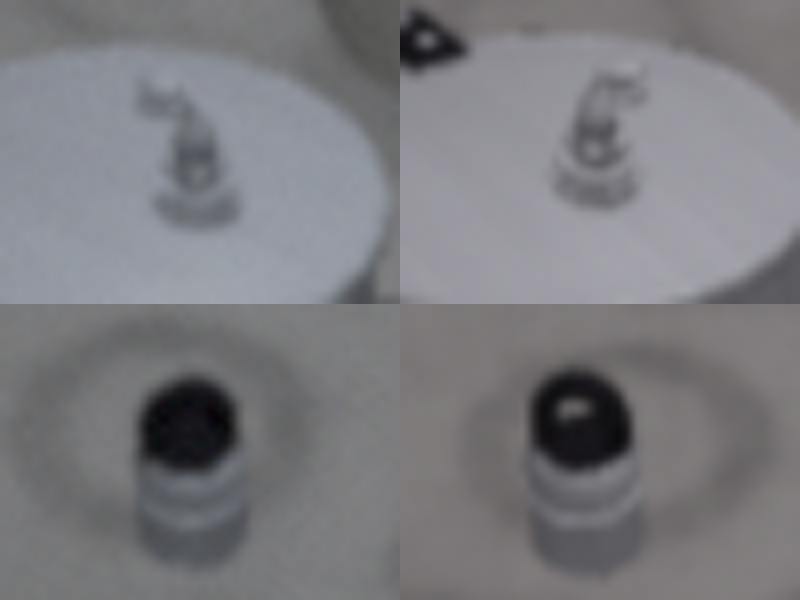

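The crops show the stem collar at about scene (264.5,164.5) and side (286.5,177.5). The loop centre is at scene (263.6,254.9) and side (244.5,258.3), with its flat roughly facing the cameras. Next I'll triangulate these.

```bash
cat > h.py <<'E'
from workcell import ctrl, camrig, workorder
import numpy as np, cv2
from scipy.spatial.transform import Rotation as R
def ray(p,uv,st=None):
    d=np.array([(uv[0]-p["cx"])/p["fx"],-(uv[1]-p["cy"])/p["fy"],-1.])
    if "mount" in p:
        M=np.array(p["mount"]);T=R.from_quat(st["ee_rot"]).as_matrix()
        return T@M[:3,3]+np.array(st["position"]),T@M[:3,:3]@d
    return np.array(p["origin"]),R.from_quat(p["attitude"]).as_matrix()@d
def plane(r,z): o,d=r; return o+d*(z-o[2])/d[2]
def tri(rs):
    A=[];b=[]
    for o,d in rs:
        d=d/np.linalg.norm(d);P=np.eye(3)-np.outer(d,d);A.append(P);b.append(P@o)
    x=np.linalg.lstsq(np.vstack(A),np.hstack(b),rcond=None)[0]
    return x,[round(float(np.linalg.norm(P@(x-o))),4) for P,(o,_) in zip(A,rs)]
def proj(p,X,st=None):
    if "mount" in p:
        M=np.array(p["mount"]);X=R.from_quat(st["ee_rot"]).as_matrix().T@(X-np.array(st["position"]));c=M[:3,:3].T@(X-M[:3,3])
    else: c=R.from_quat(p["attitude"]).as_matrix().T@(X-p["origin"])
    return p["cx"]-p["fx"]*c[0]/c[2],p["cy"]+p["fy"]*c[1]/c[2]
E
python3 - <<'E'
from h import *
a,b=camrig.camera_params("scene"),camrig.camera_params("side")
print("loop",tri([ray(a,(263.6,254.9)),ray(b,(244.5,258.3))]),plane(ray(a,(263.6,254.9)),.057),plane(ray(b,(244.5,258.3)),.057))
print("seat",tri([ray(a,(264.5,164.5)),ray(b,(286.5,177.5))]),plane(ray(a,(264.5,164.5)),.124),plane(ray(b,(286.5,177.5)),.124))
s=ctrl.read_state();print(R.from_quat(s["ee_rot"]).as_matrix().round(3))
E
r='-.036 -.018 -.007 0 0 0'; python3 shift.py '-.036 -.018 -.007 0 0 0;-.036 -.018 -.007 0 0 0;-.036 -.018 -.007 0 0 0;-.036 -.018 -.007 0 0 0;-.036 -.018 -.007 0 0 0;-.036 -.018 -.007 0 0 0;-.036 -.018 -.007 0 0 0;-.036 -.018 -.007 0 0 0;-.036 -.018 -.007 0 0 0;-.036 -.018 -.007 0 0 0;-.036 -.018 -.007 0 0 0;0 0 0 0 0 0;0 0 0 0 0 0'
cat > snap.py <<'E'
import sys
from h import *
import pickle
s=ctrl.read_state();i=camrig.snapshot("wrist");cv2.imwrite(f"pics/{sys.argv[1]}.png",i)
pickle.dump({k:s[k] for k in("position","ee_rot","ft_force")},open(f"pics/{sys.argv[1]}.pkl","wb"))
print(s["clock"],np.round(s["position"],4),np.round(s["ft_force"],2),R.from_quat(s["ee_rot"]).as_matrix().round(3).tolist())
E
python3 snap.py w1
python3 shift.py '-.04 -.02 0 0 0 0;-.04 -.02 0 0 0 0;-.02 -.01 0 0 0 0;0 0 0 0 0 0;0 0 0 0 0 0'
python3 snap.py w2
python3 -c "
import cv2,numpy as np
a=[cv2.resize(cv2.imread(f'pics/{n}.png'),(400,300)) for n in('w1','w2')]
cv2.imwrite('pics/w12.png',np.hstack(a))"
```

```text
clock: 1.45
position: [0.5238, 0.1564, 0.3015]
ee_rot: [0.234, 0.972, 0.0, -0.001]
ft_force: [0.6, 1.2, 0.2]
finger_gap: 0.0914
finger_force: 0.0
1.45 [0.5238 0.1564 0.3015] [0.59 1.16 0.19] [[-0.891, 0.454, -0.001], [0.454, 0.891, 0.0], [0.001, -0.0, -1.0]]
clock: 2.0
position: [0.5895, 0.0683, 0.3014]
ee_rot: [0.232, 0.973, 0.0, -0.001]
ft_force: [-0.0, 0.9, -0.0]
finger_gap: 0.0909
finger_force: 0.0
2.0 [0.5895 0.0683 0.3014] [-0.04  0.93 -0.03] [[-0.892, 0.452, -0.002], [0.452, 0.892, 0.001], [0.002, 0.0, -1.0]]
```

View pics/w12.png

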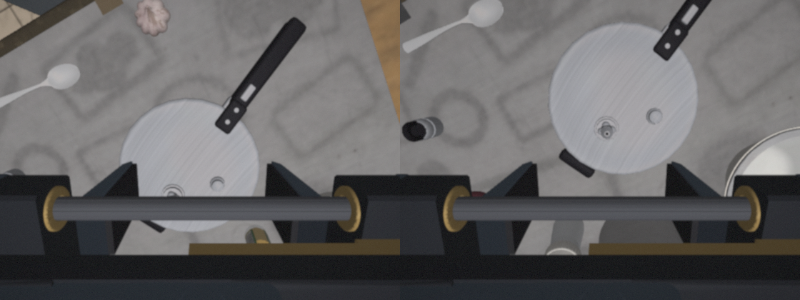

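In w2 (right) the stem is at about half-scale (607-400,130), clear of the gripper bar, and the weight is at the left edge. I'll take a second stem view sideways on the way to the weight.

```bash
python3 shift.py '0 -.04 0 0 0 0;0 -.04 0 0 0 0;0 -.03 0 0 0 0;0 0 0 0 0 0;0 0 0 0 0 0'
python3 snap.py w3
python3 - <<'E'
import cv2,numpy as np,pickle
from h import *
p=camrig.camera_params("wrist")
o=[]
for n in("w2","w3"):
    s=pickle.load(open(f"pics/{n}.pkl","rb"));i=cv2.imread(f"pics/{n}.png")
    u,v=proj(p,np.array([.583,.066,.14]),s);u,v=int(u)-30,int(v)-30;print(n,u,v)
    o.append(cv2.resize(i[v:v+60,u:u+60],(400,400),interpolation=cv2.INTER_CUBIC))
cv2.imwrite("pics/c23.png",np.hstack(o))
E
```

```text
clock: 2.55
position: [0.54, -0.0298, 0.3025]
ee_rot: [0.232, 0.973, 0.001, 0.0]
ft_force: [-0.6, 0.6, -0.5]
finger_gap: 0.0911
finger_force: 0.0
2.55 [ 0.54   -0.0298  0.3025] [-0.64  0.6  -0.47] [[-0.892, 0.452, 0.001], [0.452, 0.892, 0.001], [-0.0, 0.001, -1.0]]
w2 247 160
w3 366 159
```

View pics/c23.png

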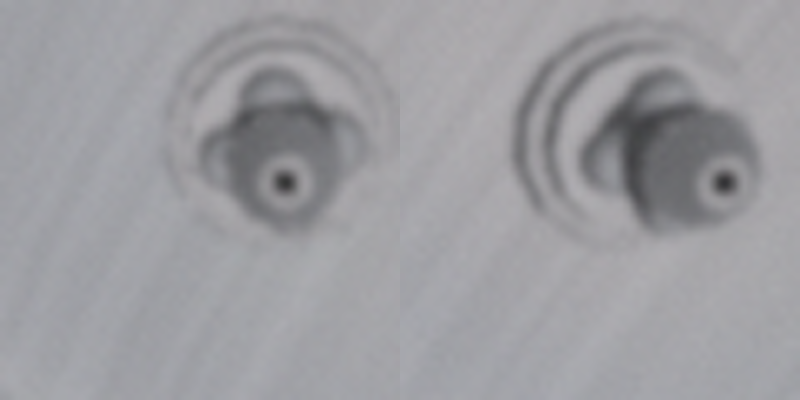

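Stem tip (dark hole) is at w2 crop (285,182) and w3 crop (725,182). The collar rings are visible behind it.

```bash
python3 - <<'E'
import pickle
from h import *
p=camrig.camera_params("wrist")
S=[pickle.load(open(f"pics/{n}.pkl","rb")) for n in("w2","w3")]
rs=[ray(p,uv,s) for uv,s in zip([(289.3,186.9),(414.3,185.9)],S)]
print(tri(rs),[plane(r,.154).round(4) for r in rs])
# crop of weight in w3 via projected estimate
i=cv2.imread("pics/w3.png");print(proj(p,np.array([.4555,-.2155,.06]),S[1]))
a,b=camrig.camera_params("scene"),camrig.camera_params("side")
t=tri(rs)[0]; print(proj(a,t),proj(b,t),proj(a,t-[0,0,.03]),proj(b,t-[0,0,.03]))
E
python3 shift.py '0 -.04 0 0 0 0;0 -.04 0 0 0 0;0 -.03 0 0 0 0;0 0 0 0 0 0;0 0 0 0 0 0'
python3 snap.py w4
python3 shift.py '0.005 -.04 0 0 0 0;0 -.04 0 0 0 0;0 -.015 0 0 0 0;0 0 0 0 0 0;0 0 0 0 0 0'
python3 snap.py w5
python3 - <<'E'
import pickle
from h import *
p=camrig.camera_params("wrist");o=[]
for n in("w4","w5"):
    s=pickle.load(open(f"pics/{n}.pkl","rb"));i=cv2.imread(f"pics/{n}.png")
    u,v=proj(p,np.array([.4555,-.2155,.05]),s);u,v=int(u)-40,int(v)-40;print(n,u,v)
    o.append(cv2.resize(i[v:v+80,u:u+80],(400,400),interpolation=cv2.INTER_CUBIC))
cv2.imwrite("pics/c45.png",np.hstack(o))
E
```

```text
(array([0.58244031, 0.07810888, 0.15504573]), [0.0, 0.0]) [array([0.5826, 0.078 , 0.154 ]), array([0.5828, 0.0784, 0.154 ])]
(np.float64(105.27146876395861), np.float64(187.3422052436942))
(np.float64(263.6467533062197), np.float64(153.97746907797233)) (np.float64(285.905742035407), np.float64(165.0818443726852)) (np.float64(263.85692677504056), np.float64(162.24905651064773)) (np.float64(285.97346964558545), np.float64(173.88904594184297))
clock: 3.1
position: [0.4913, -0.1281, 0.302]
ee_rot: [0.233, 0.973, 0.001, 0.0]
ft_force: [0.4, -0.4, -0.3]
finger_gap: 0.0915
finger_force: 0.0
3.1 [ 0.4913 -0.1281  0.302 ] [ 0.4  -0.44 -0.28] [[-0.892, 0.452, 0.001], [0.452, 0.892, 0.001], [-0.0, 0.001, -1.0]]
clock: 3.65
position: [0.4441, -0.2105, 0.3018]
ee_rot: [0.232, 0.973, 0.001, 0.0]
ft_force: [-0.3, 0.4, 0.5]
finger_gap: 0.0913
finger_force: 0.0
3.65 [ 0.4441 -0.2105  0.3018] [-0.31  0.44  0.52] [[-0.892, 0.452, 0.0], [0.452, 0.892, 0.001], [0.0, 0.001, -1.0]]
w4 162 144
w5 243 148
```

View pics/c45.png

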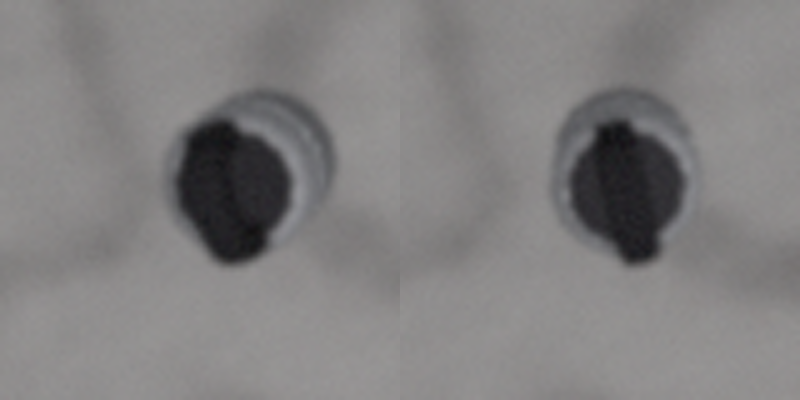

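The loop runs nearly along the image vertical. In w5 its ends are at crop (613,130) and (637,255), a tilt of about 11°, and in w4 at (212,125) and (235,262). It stands on a round dark cap.

```bash
python3 - <<'E'
import pickle
from h import *
p=camrig.camera_params("wrist")
s4,s5=[pickle.load(open(f"pics/{n}.pkl","rb")) for n in("w4","w5")]
g=lambda o,x,y:(o[0]+x/5-.4,o[1]+y/5-.4)
U4,L4=g((162,144),212,125),g((162,144),235,262)
U5,L5=g((243,148),213,127),g((243,148),239,260)
C4,C5=g((162,144),232,185),g((243,148),228,185) 
# black blob centroids
def blob(n,o):
    i=cv2.imread(f"pics/{n}.png")[o[1]:o[1]+80,o[0]:o[0]+80].max(2);m=(i<75).astype(np.uint8)
    k,_,st,c=cv2.connectedComponentsWithStats(m);j=1+st[1:,4].argmax();print(n,st[j]);return c[j]+o
b4,b5=blob("w4",(162,144)),blob("w5",(243,148));print(b4,b5)
for a,b in((U4,U5),(L4,L5),(b4,b5)): print(tri([ray(p,a,s4),ray(p,b,s5)]))
a,b=plane(ray(p,U5,s5),.055),plane(ray(p,L5,s5),.055);print(a,b,(a+b)/2)
T=R.from_quat(s5["ee_rot"]).as_matrix();d=T.T@(b-a);print(d,np.degrees(np.arctan2(d[1],d[0])))
print("tool offset",T.T@((a+b)/2-s5["position"]), plane(ray(p,b5,s5),.05),plane(ray(p,b4,s4),.05))
E
```

```text
w4 [ 35  24  23  29 464]
w5 [ 34  24  22  29 433]
[207.86853448 181.4762931 ] [287.84526559 185.4665127 ]
(array([ 0.43977903, -0.20484871,  0.04804186]), [0.0002, 0.0002])
(array([ 0.46913413, -0.21303092,  0.05891467]), [0.0003, 0.0003])
(array([ 0.45503199, -0.20901311,  0.0454909 ]), [0.0, 0.0])
[ 0.4389593  -0.20451526  0.055     ] [ 0.46975185 -0.21322648  0.055     ] [ 0.45435557 -0.20887087  0.055     ]
[-3.14066079e-02  6.13931877e-03  4.27188614e-06] 168.9393778277368
tool offset [-0.00843491  0.00577184  0.24682672] [ 0.45423626 -0.20869433  0.05      ] [ 0.45474755 -0.20780367  0.05      ]
```

```bash
python3 shift.py '-.0084 .0058 0 0 0 -.0965;0 0 .02 0 0 -.0965;0 0 .04 0 0 0;0 0 .04 0 0 0;0 0 .03 0 0 0;0 0 .01 0 0 0;0 0 0 0 0 0;0 0 0 0 0 0'
python3 snap.py w6
python3 - <<'E'
import pickle
from h import *
p=camrig.camera_params("wrist");s=pickle.load(open("pics/w6.pkl","rb"));i=cv2.imread("pics/w6.png")
u,v=proj(p,np.array([.4545,-.2088,.06]),s);u,v=int(u)-50,int(v)-50;print(u,v)
cv2.imwrite("pics/c6.png",cv2.resize(i[v:v+100,u:u+100],(500,500),interpolation=cv2.INTER_CUBIC))
E
```

```text
clock: 4.5
position: [0.4547, -0.2102, 0.1633]
ee_rot: [0.138, 0.99, -0.0, 0.001]
ft_force: [0.0, -0.2, -0.1]
finger_gap: 0.0914
finger_force: 0.0
4.5 [ 0.4547 -0.2102  0.1633] [ 0.02 -0.21 -0.05] [[-0.962, 0.272, 0.002], [0.272, 0.962, -0.001], [-0.003, -0.0, -1.0]]
234 160
```

View pics/c6.png

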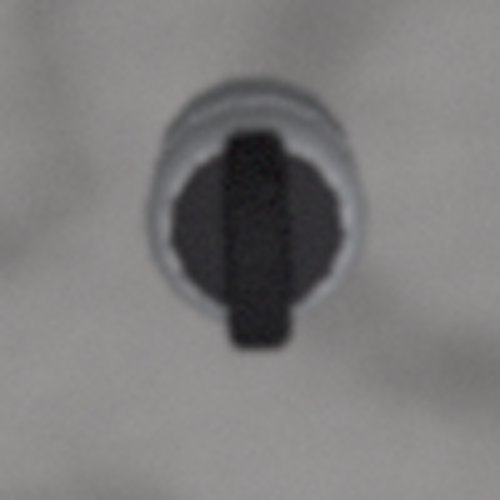

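The loop is now aligned with the image vertical to within 2°. Its band is centred at crop (257,238), spanning rows 130 to 345.

```bash
python3 - <<'E'
import pickle
from h import *
p=camrig.camera_params("wrist");s=pickle.load(open("pics/w6.pkl","rb"));T=R.from_quat(s["ee_rot"]).as_matrix()
for q,z in(((257,238),.06),((252,132),.055),((261,345),.055),((258,228),.046)):
    w=plane(ray(p,(234+q[0]/5-.4,160+q[1]/5-.4),s),z);print(w.round(4),(T.T@(w-s["position"])).round(4))
s5=pickle.load(open("pics/w5.pkl","rb"))
g5=(243+226/5-.4,148+193/5-.4)
print("h",tri([ray(p,(234+257/5-.4,160+238/5-.4),s),ray(p,g5,s5)]))
E
```

```text
[ 0.4523 -0.2081  0.06  ] [0.0032 0.0013 0.1033]
[ 0.4372 -0.2046  0.055 ] [0.0187 0.0006 0.1082]
[ 0.4705 -0.2126  0.055 ] [-0.0156  0.002   0.1083]
[ 0.4542 -0.2084  0.046 ] [0.0013 0.0016 0.1173]
h (array([ 0.45472326, -0.20891742,  0.05042609]), [0.0002, 0.0002])
```

```bash
python3 shift.py '.0015 .0013 .02 0 0 -.04;0 0 .03 0 0 0;0 0 .025 0 0 0;0 0 .018 0 0 0;0 0 .010 0 0 0;0 0 0 0 0 0;0 0 0 0 0 0' && python3 shift.py '0 0 0 0 0 0;0 0 0 0 0 0;0 0 0 0 0 0;0 0 0 0 0 0;0 0 0 0 0 0;0 0 0 0 0 0;0 0 0 0 0 0;0 0 0 0 0 0' 0
```

```text
clock: 5.25
position: [0.4533, -0.209, 0.0601]
ee_rot: [0.118, 0.993, -0.0, 0.001]
ft_force: [-0.6, 0.4, 0.3]
finger_gap: 0.0914
finger_force: 0.0
clock: 6.05
position: [0.4523, -0.2085, 0.0589]
ee_rot: [0.118, 0.993, 0.0, -0.0]
ft_force: [-0.8, -0.9, 0.2]
finger_gap: 0.03
finger_force: 0.0
```

```bash
python3 shift.py '0 0 0 0 0 0;0 0 0 0 0 0;0 0 0 0 0 0;0 0 0 0 0 0;0 0 0 0 0 0' && python3 shift.py '0 0 -.01 0 0 0;0 0 -.03 0 0 0;0 0 -.04 0 0 0;0 0 -.04 0 0 0;0 0 -.04 0 0 0;0 0 -.02 0 0 0;0 0 0 0 0 0;0 0 0 0 0 0'
python3 snap.py w7
python3 - <<'E'
import cv2
from h import *
cv2.imwrite("pics/side1.png",camrig.snapshot("side"))
import numpy as np
s=ctrl.read_state();T=R.from_quat(s["ee_rot"]).as_matrix();print("to stem",(T.T@(np.array([.5825,.0781,s["position"][2]])-s["position"])).round(4))
i=cv2.imread("pics/w7.png");b=cv2.imread("pics/side1.png")
cv2.imwrite("pics/c7.png",np.hstack([cv2.resize(i[130:270,190:380],(400,295)),cv2.resize(b[140:280,190:380],(400,295))]))
E
```

```text
clock: 6.55
position: [0.4521, -0.2085, 0.0588]
ee_rot: [0.118, 0.993, 0.0, -0.0]
ft_force: [0.1, 1.0, -1.9]
finger_gap: 0.0094
finger_force: 30.0
clock: 7.35
position: [0.4518, -0.2083, 0.2386]
ee_rot: [0.118, 0.993, 0.0, -0.0]
ft_force: [-0.1, 0.5, -1.3]
finger_gap: 0.0097
finger_force: 30.0
7.35 [ 0.4518 -0.2083  0.2386] [-0.1   0.46 -1.28] [[-0.972, 0.235, -0.0], [0.235, 0.972, 0.0], [0.0, 0.0, -1.0]]
to stem [-6.050e-02  3.089e-01  1.000e-04]
```

View pics/c7.png

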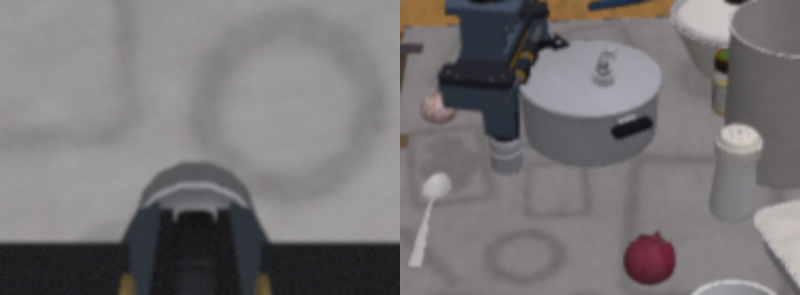

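The loop is firmly held (gap 9.7 mm, 30 N) and the weight hangs upright. Its bottom rim top in w7 is at about (283.6,206.9). Next I'll work out the held offset and the stock pot clearance.

```bash
python3 - <<'E'
import pickle
from h import *
p=camrig.camera_params("wrist");s=pickle.load(open("pics/w7.pkl","rb"));T=R.from_quat(s["ee_rot"]).as_matrix()
w=plane(ray(p,(283.4,206.9),s),s["position"][2]-.0588);print("rim in tool",T.T@(w-s["position"]),"axis x",(T.T@(w-s["position"]))[0]-.0185)
a,b=camrig.camera_params("scene"),camrig.camera_params("side")
print("pot rim",tri([ray(a,(346.5,131)),ray(b,(376,155))]))
for q in((318,132),(346,150),(375,132)):print(plane(ray(a,q),.2))
s2=pickle.load(open("pics/w2.pkl","rb"))
E
```

```text
rim in tool [ 1.46467557e-02 -2.47060855e-05  5.88067811e-02] axis x -0.0038532443342972882
pot rim (array([0.83031581, 0.02186325, 0.20537122]), [0.0023, 0.0023])
[0.75179353 0.05639203 0.2       ]
[ 0.77797849 -0.06229396  0.2       ]
[ 0.90790934 -0.01480116  0.2       ]
```

```bash
python3 shift.py '-.006 .031 0 0 0 0;-.006 .031 0 0 0 0;-.006 .031 0 0 0 0;-.006 .031 0 0 0 0;-.006 .031 0 0 0 0;-.006 .031 0 0 0 0;-.006 .031 0 0 0 0;-.006 .031 0 0 0 0;-.006 .031 0 0 0 0;-.0035 .030 0 0 0 0;0 0 0 0 0 0;0 0 0 0 0 0;0 0 0 0 0 0;0 0 0 0 0 0'
cat > off.py <<'E'
from h import *
s=ctrl.read_state();T=R.from_quat(s["ee_rot"]).as_matrix()
print("move",(T.T@(np.array([.5825,.0781,0])-s["position"])-[-.003,0,0]).round(4)[:2],"bottom z",s["position"][2]-.0588,s["ft_force"].round(2))
E
python3 off.py; python3 - <<'E'
from h import *
a,b=camrig.snapshot("scene"),camrig.snapshot("side")
f=lambda i,x,y:cv2.resize(i[y:y+60,x:x+60],(400,400),interpolation=cv2.INTER_CUBIC)
cv2.imwrite("pics/c8.png",np.hstack([f(a,234,120),f(b,256,133)]))
E
```

```text
clock: 8.85
position: [0.5802, 0.0774, 0.2385]
ee_rot: [0.119, 0.993, -0.0, -0.0]
ft_force: [0.2, 0.0, -1.0]
finger_gap: 0.0095
finger_force: 30.0
move [0.0007 0.0014] bottom z 0.17973296905871083 [ 0.2   0.01 -0.99]
```

View pics/c8.png

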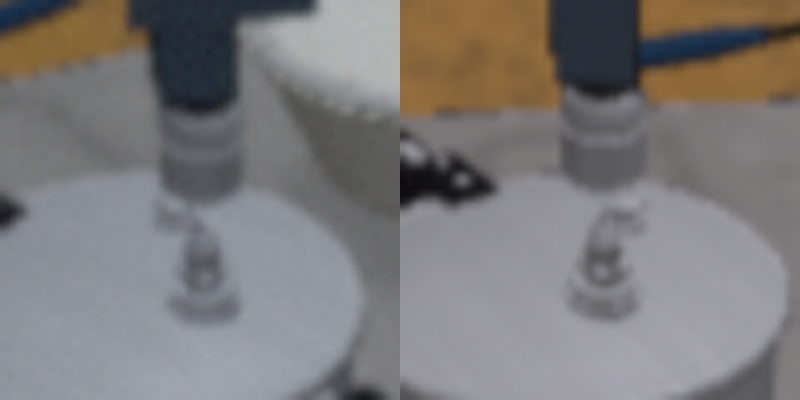

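Both views show the weight centred over the stem within about 1 mm: scene 202 against 204, side 603 against 602. I'll lower it.

```bash
python3 shift.py '.0006 .001 .01 0 0 0;0 0 .01 0 0 0;0 0 .008 0 0 0;0 0 .006 0 0 0;0 0 .004 0 0 0;0 0 0 0 0 0;0 0 0 0 0 0';python3 off.py
```

```text
clock: 9.65
position: [0.5805, 0.0795, 0.2011]
ee_rot: [0.118, 0.993, 0.0, 0.0]
ft_force: [-0.5, 0.6, -1.5]
finger_gap: 0.0097
finger_force: 30.0
move [ 0.0008 -0.0009] bottom z 0.14227934098568953 [-0.46  0.58 -1.48]
```

The stem is inside the bore with no contact force. Next I'll go down to the catches.

```bash
python3 shift.py '0 0 .003 0 0 0;0 0 .003 0 0 0;0 0 .001 0 0 0;0 0 0 0 0 0;0 0 0 0 0 0';python3 off.py; python3 shift.py '0 0 .001 0 0 0;0 0 .001 0 0 0;0 0 .001 0 0 0;0 0 0 0 0 0;0 0 0 0 0 0';python3 off.py
```

```text
clock: 10.15
position: [0.5803, 0.0795, 0.194]
ee_rot: [0.118, 0.993, 0.0, 0.0]
ft_force: [0.4, 0.5, -1.5]
finger_gap: 0.0095
finger_force: 30.0
move [ 0.0006 -0.0008] bottom z 0.13517452233103203 [ 0.45  0.49 -1.55]
clock: 10.65
position: [0.5806, 0.0794, 0.1921]
ee_rot: [0.118, 0.993, 0.0, 0.001]
ft_force: [-1.1, -0.1, 4.7]
finger_gap: 0.0096
finger_force: 30.0
move [ 0.0011 -0.0009] bottom z 0.13332895758429994 [-1.09 -0.12  4.7 ]
```

```bash
python3 shift.py '0 0 .001 0 0 0;0 0 .001 0 0 0;0 0 0 0 0 0;0 0 0 0 0 0';python3 off.py; python3 shift.py '0 0 .001 0 0 0;0 0 .001 0 0 0;0 0 0 0 0 0;0 0 0 0 0 0';python3 off.py
```

```text
clock: 11.05
position: [0.5806, 0.0794, 0.1907]
ee_rot: [0.118, 0.993, 0.0, 0.001]
ft_force: [-2.3, -0.3, 6.9]
finger_gap: 0.0098
finger_force: 30.0
move [ 0.0012 -0.0009] bottom z 0.1318995268002137 [-2.3  -0.33  6.93]
clock: 11.45
position: [0.58, 0.0794, 0.1857]
ee_rot: [0.118, 0.993, -0.0, -0.001]
ft_force: [1.0, 0.5, -6.7]
finger_gap: 0.0096
finger_force: 30.0
move [ 0.0001 -0.0006] bottom z 0.1269392770769913 [ 0.98  0.47 -6.72]
```

It has clicked past the catches, and the arm is now holding it back. I'll press on down to the seat.

```bash
python3 shift.py '0 0 .0015 0 0 0;0 0 .0015 0 0 0;0 0 0 0 0 0;0 0 0 0 0 0';python3 off.py; python3 shift.py '0 0 .001 0 0 0;0 0 .001 0 0 0;0 0 0 0 0 0;0 0 0 0 0 0';python3 off.py
```

```text
clock: 11.85
position: [0.5801, 0.0794, 0.1837]
ee_rot: [0.118, 0.993, -0.0, -0.0]
ft_force: [0.0, -1.4, -4.3]
finger_gap: 0.01
finger_force: 30.0
move [ 0.0003 -0.0007] bottom z 0.12485404890189197 [ 0.03 -1.41 -4.3 ]
clock: 12.25
position: [0.5806, 0.0796, 0.1827]
ee_rot: [0.118, 0.993, 0.0, 0.001]
ft_force: [-0.8, 0.2, 1.3]
finger_gap: 0.0096
finger_force: 30.0
move [ 0.001  -0.0011] bottom z 0.12392251323572556 [-0.83  0.22  1.32]
```

```bash
python3 shift.py '0 0 .001 0 0 0;0 0 .001 0 0 0;0 0 0 0 0 0;0 0 0 0 0 0';python3 off.py; python3 shift.py '0 0 .001 0 0 0;0 0 .001 0 0 0;0 0 0 0 0 0;0 0 0 0 0 0';python3 off.py
```

```text
clock: 12.65
position: [0.5807, 0.0797, 0.1827]
ee_rot: [0.118, 0.993, 0.0, 0.001]
ft_force: [-3.6, -0.8, 10.8]
finger_gap: 0.0094
finger_force: 30.0
move [ 0.0013 -0.0013] bottom z 0.1238562277288019 [-3.61 -0.83 10.83]
clock: 13.05
position: [0.5808, 0.0797, 0.1826]
ee_rot: [0.118, 0.993, 0.001, 0.002]
ft_force: [-6.2, 0.1, 20.2]
finger_gap: 0.0096
finger_force: 30.0
move [ 0.0017 -0.0015] bottom z 0.12376670863047554 [-6.23  0.08 20.18]
```

It is hard on the seat: bottom z is 0.1238 and no longer moves while the force rises to 20 N. I'll take one last look before handing in.

```bash
python3 - <<'E'
from h import *
a,b=camrig.snapshot("scene"),camrig.snapshot("side")
f=lambda i,x,y:cv2.resize(i[y:y+60,x:x+60],(400,400),interpolation=cv2.INTER_CUBIC)
cv2.imwrite("pics/c9.png",np.hstack([f(a,234,120),f(b,256,133)]))
E
```

```text
(no output)
```

View pics/c9.png

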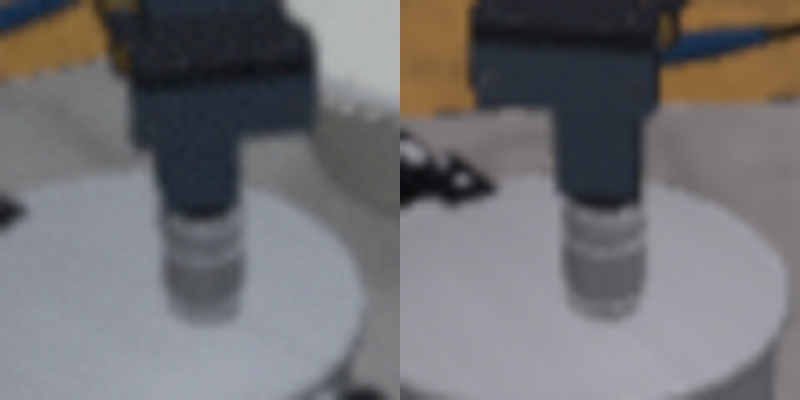

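The weight sits upright on the collar, with its bottom at crop rows 295 to 300 and only the 28 mm collar showing below it.

```bash
python3 -c "
from workcell import ctrl, camrig, workorder
print(workorder.hand_in())"
```

```text
the job is handed in; nothing more can be done
None
```

The vent weight is past the click and fully down on its seat, and I handed in at about 13 s while still holding it pressed down with about 20 N.

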